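Reset the peak gauge and close up the rubber test length

TASK

The last run gave a false peak because there was a gap in the test length. On the aluminium bed, slide the loose length of black rubber profile along its channel until its end butts flush against the clamped length, and turn the bar knob of the peak gauge back anticlockwise (seen from above) until its pointer is fully home at the zero stop. Let go of everything, and do not knock or shift the other things on the bench.

Things in the scene. Friction and masses are not known exactly. Their poses are not given: they have to be found in the camera images.
- gauge: peak gauge fixed to the bench: grey box 180 x 180 x 55 mm with a round white dial (164 mm diameter over its rim) on top, face up, at 70 mm height. Origin: centre of the underside, z up. The knob's axis is its z axis. The zero mark and a small steel stop pin are at 135 degrees from the gauge's +x towards its +y; the scale runs 270 degrees clockwise from there
- pointer (a joint): angle of the pointer and its bar knob (rad): 0 at the zero stop, growing clockwise seen from above, up to 4.7. A light drag holds it where it is left (0.06 N m). Return it by turning anticlockwise seen from above, against the stop; it takes more than one grasp on most starts
- pointer_grip (a point): on the knob's axis at the height to grip, 101 mm above the bench. The knob is an upright black bar 64 mm long, 16 mm thick, its top 114 mm and its foot 81 mm above the bench, on a flat disc of 34 mm radius. The point's +x axis points along the bar towards the pointer's tip; z up. The thin pointer lies flat on the dial, to 67 mm radius; a white line on the bar's top marks the pointer's end
- bed: aluminium test bed fixed to the bench, 360 x 110 x 12 mm, long axis x. Origin: centre of the underside. Its channel floor is 12 mm above the bench; two steel guide strips, tops 22 mm above the bench, run along it 54 mm apart. The clamped piece is at its +x end, under a dark cross bar with two black knobs (tops 78 mm above the bench, 90 mm from the origin along +x)
- clamped_piece: black rubber profile 120 x 50 mm, 32 mm high with a 10 mm wide, 8 mm high ridge along each long side (40 mm in all), clamped on the bed. Origin: centre of the underside, x along its length, same axes as the bed. It does not move
- clamped_face (a point): centre of the clamped piece's free end face, 16 mm above its underside; x points along the bed into the clamped piece
- loose_piece: the loose length, the same black profile 120 x 50 x 40 mm, about 0.28 kg, lying in the bed's channel (2 mm of play each side), its top 52 mm above the bench. Origin: centre of the underside, x along its length towards the clamped piece. It can be gripped across its 50 mm width above the guide strips
- loose_face (a point): centre of the loose piece's end face that looks at the clamped piece, 60 mm along x from its origin and 16 mm above its underside
- short_offcut: 70 mm offcut of the same black profile (50 mm wide, 40 mm high), lying on the bench behind the bed; leave it. Origin: centre of the underside
- weight: steel cylinder weight with a neck and button, 52 mm diameter, 72 mm high, standing near the bed; leave it. Origin: centre of the underside
- steel_block: plain steel block 50 x 80 x 30 mm standing behind the gauge; leave it. Origin: centre of the underside
- driver: screwdriver 190 mm long lying in front of the bed, on the robot's side; leave it. Origin: at its middle, on the bench
Things that resemble listed ones, but are neither listed nor needed, are in the scene too. Leave any pink look-alike of the loose_piece alone.

How it is judged:
By the outcome, as a careful person would: the job done as asked, in the order asked, and still so for the second after the job is handed in, with the robot touching nothing.
It also fails if it takes over 61 s, if anything falls off the work surface, if the arm or the gripper's body presses on something with over 40 N, if the wrist force passes 120 N, or if a joint passes its speed limit or range.

ROBOT

A 6-joint arm with a two-finger parallel gripper is mounted at the origin on the work surface. World frame = base frame: x ahead of the robot, y to its left, z up, the work surface at z = 0. Lengths are in m, angles in rad, forces in N, time in s.
With the tool pointing down it reaches from about 0.25 to 0.8 m from the base axis. Payload 8.5 kg.
Tool frame: the origin (TCP) lies at the very end of the fingers, on their centre line; the grasp point (between the pads) lies 19 mm behind it; z points along the fingers, y is the direction in which the jaws open and shut (so a half turn about z gives the same grasp; the last joint's range is limited). The gripper opens to 85 mm and grips with 20 to 120 N. Pads are 22 mm wide; open, the fingers measure 114 mm over their backs; the gripper's body (76 mm by 85 mm) begins 54 mm behind the grasp point. The pads swing forward as they close: fully open they stand 13 mm farther back than shut.
Start: joints at [1.114, 0.238, -0.013, 1.319, 0, 1.571], TCP at [0.232, 0.471, 0.231] pointing down, gripper open.
Joint ranges: [-2.66, 2.66], [-1.03, 1.9], [-1.14, 1.46], [-1.82, 2.27], [-1.45, 1.34], [-3.14, 3.14]. Speed limits (rad/s): [2.22, 2.22, 2.79, 3.14, 3.14, 3.14].

INTERFACE

Orientations are given as a unit quaternion [x, y, z, w].
In Python, from bench import arm, imaging gives the robot as it stands.
- The arm moves only by the shell command python3 -m pendant 'ROWS'. ROWS is JSON, a list of rows, each a list of 5 numbers: the closure, from 0 (fully open) to 1 (shut), then the shift along the tool's x, y, z in mm, then the turn about the tool's z in degrees. In form: [[gripper, dx, dy, dz, spin], ...]. A call has 1 to 10 rows; each row shifts and turns the commanded pose from where the row before left it, along the tool's axes as they then stand; what a row does not reach is not made up. A row lasts 1/8 s, in which the tool goes at most 62.5 mm and 10.7 degrees, less where a joint would pass 70% of its speed; a pose out of reach is approached as far as the arm can. A call is refused whole if a number of a shift passes 62.5 or a number of a turn 10.7, either way. A call with a gripper value outside its range is refused whole. The fingers move at their own pace and stop on an object; the grip force is fixed at half the most. Time passes only in rows, so rows that do not move let the fingers close. It gives the time, the measured TCP pose, the force and the opening at its end, in the units of the state.
- arm.read_state(): the state, without advancing time (a new reading comes with each control period).
- imaging.camera(name): name is "scene" or "side" or "wrist"; returns a dict with "image" (400x640x3 uint8, red, green, blue), "vfov" (degrees; the focal length in pixels is half the picture's height over the tangent of half this angle, whatever the lens; pixels are square), "cx", "cy" (the principal point, pixels), "origin" and "attitude" of the camera in the world. Camera axes: x right, y down, z forward; pixel columns grow to the right and rows downward; lengths in m; the calibration is good to about 2 mm. A picture is of the moment at which its call begins. There is no depth.
- arm.finish_job(): hands the job in, once; it reports no verdict.
The state is a dict: "t": time; "joints": joint angles; "dq": joint speeds; "tau": joint torques, N m; "tool_pos": TCP position; "orientation": TCP orientation; "force": force on the tool from outside, world axes, zero at the start; "wrist_torque": the same for the moment, N m; "width": opening from 0.0 (shut) to 1.0 (fully open).
Only numpy, scipy, OpenCV 4.12 (cv2) and the standard library are available. Lean on these libraries where they do the work, as an engineer would, in place of code of your own. Each camera call takes 0.05 s, during which the arm holds its last target.

## Working session

There is one attempt and no reset: what is moved stays moved. The work goes in short steps, Python scripts to look and compute and a shell command to move; the robot and the scene stay as the last step left them, time stands still between calls to the robot, and variables do not carry over. Pictures are saved under pics/ and viewed, and the job is handed in when it is done.

```bash
ls; mkdir -p pics; python3 - <<'E'
from bench import arm, imaging
import cv2
print(arm.read_state())
for n in ["scene","side","wrist"]:
    c=imaging.camera(n); cv2.imwrite(f"pics/{n}0.png",c["image"][:,:,::-1]); print(n,{k:v for k,v in c.items() if k!="image"})
E
```

```text
pics
{'t': 0.0, 'joints': array([ 1.11398355e+00,  2.38793712e-01, -1.42288521e-02,  1.31923692e+00,
        5.95602914e-06,  1.57078628e+00]), 'dq': array([ 0.00104393,  0.00094852,  0.00062651, -0.00049701, -0.0006093 ,
        0.00084767]), 'tau': array([-7.99559184e-04, -5.38776863e+01,  3.46441305e+01,  1.81537529e-02,
       -1.27018793e-04,  2.41360408e-05]), 'tool_pos': array([0.23138588, 0.47079305, 0.23068075]), 'orientation': array([ 2.26420637e-01,  9.74029342e-01, -7.11900987e-04, -1.68551839e-04]), 'force': array([-0.32611506,  0.23135635,  0.07167447]), 'wrist_torque': array([ 0.08806267,  0.01533992, -0.03117738]), 'width': 0.996252622704538}
scene {'vfov': 51.87374375501807, 'cx': 326.05026184329506, 'cy': 195.62151916735644, 'origin': array([0.89215276, 0.40238837, 0.9668129 ]), 'attitude': array([ 0.35812768,  0.89608233, -0.24602972, -0.09083169])}
side {'vfov': 47.989036033908256, 'cx': 319.7486029685139, 'cy': 187.98517684701332, 'origin': array([ 0.0991422 , -0.52095224,  0.66949389]), 'attitude': array([ 0.85169816, -0.30412621,  0.15319412, -0.39830774])}
wrist {'vfov': 61.97278405320329, 'cx': 324.18991273887633, 'cy': 193.33397888603326, 'origin': array([0.1726786 , 0.500283  , 0.37372452]), 'attitude': array([0.84127606, 0.5237436 , 0.07054007, 0.11389174])}
```

View pics/scene0.png

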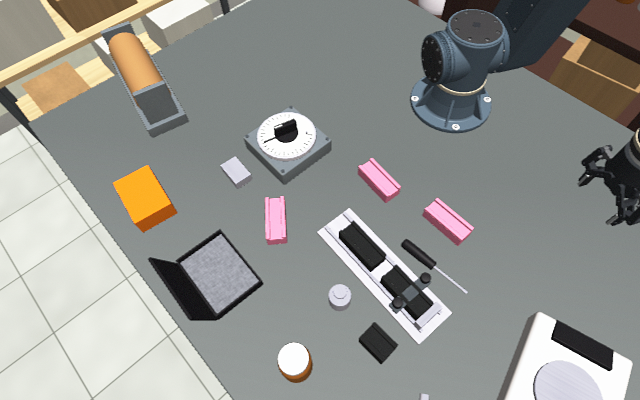

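View pics/side0.png

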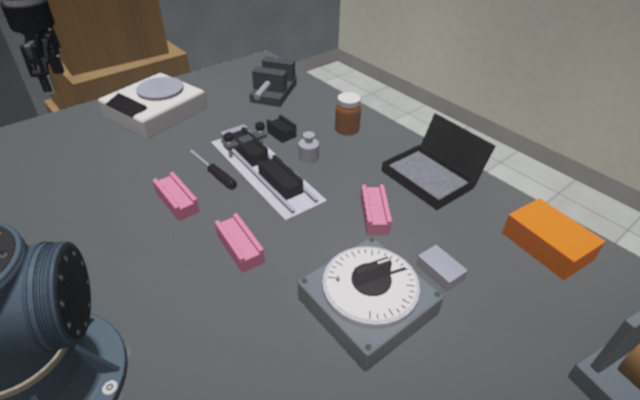

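View pics/wrist0.png

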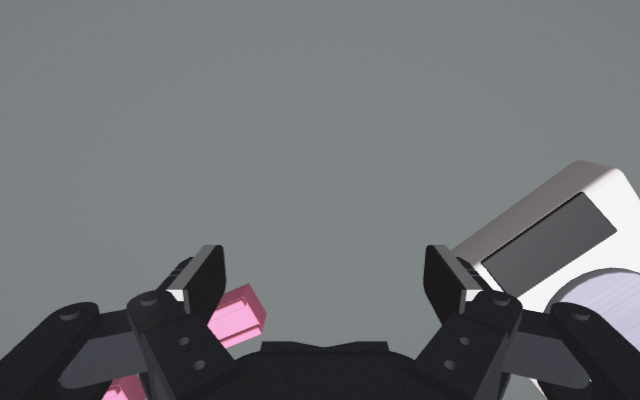

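Scene view: the candidates for the loose piece are the black length in the channel (362,246), the clamped black length (407,293) under the cross bar, the offcut (378,343), and the pink pieces (379,180), (448,221) and (276,220). By the description it is the one at (362,246). The gauge dial is at (286,135). Next I'll take close crops.

```bash
cat > h.py <<'E'
from bench import arm, imaging
import cv2, numpy as np
from scipy.spatial.transform import Rotation as R
def cam(n):
    c=imaging.camera(n); c["f"]=200/np.tan(np.radians(c["vfov"]/2)); c["R"]=R.from_quat(c["attitude"]).as_matrix(); return c
def onz(c,u,v,z):
    d=c["R"]@np.array([(u-c["cx"])/c["f"],(v-c["cy"])/c["f"],1]); return c["origin"]+d*(z-c["origin"][2])/d[2]
def proj(c,p):
    q=c["R"].T@(np.asarray(p)-c["origin"]); return q[:2]/q[2]*c["f"]+[c["cx"],c["cy"]]
def crop(c,x0,y0,x1,y1,k,fn):
    cv2.imwrite(fn,cv2.resize(c["image"][y0:y1,x0:x1,::-1],None,fx=k,fy=k,interpolation=cv2.INTER_CUBIC))
E
python3 - <<'E'
from h import *
c=cam("scene")
crop(c,310,200,460,345,5,"pics/bed1.png")
crop(c,230,90,345,190,6,"pics/gau1.png")
c=cam("side")
crop(c,200,110,335,225,5,"pics/bed1s.png")
crop(c,290,230,450,350,5,"pics/gau1s.png")
E
```

```text
(no output)
```

View pics/bed1.png

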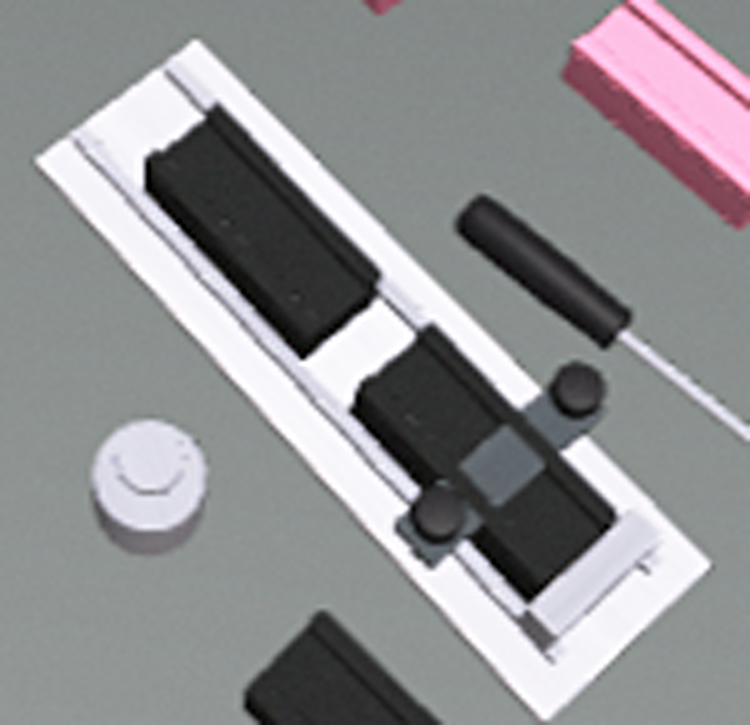

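View pics/gau1.png

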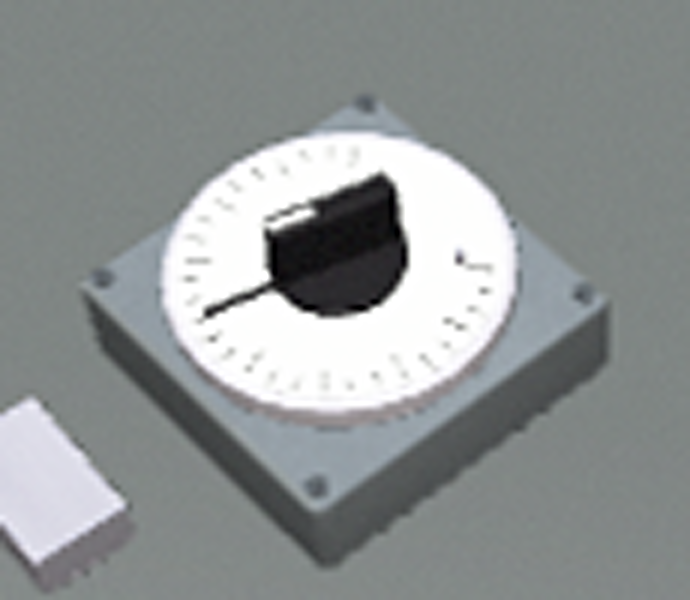

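View pics/bed1s.png

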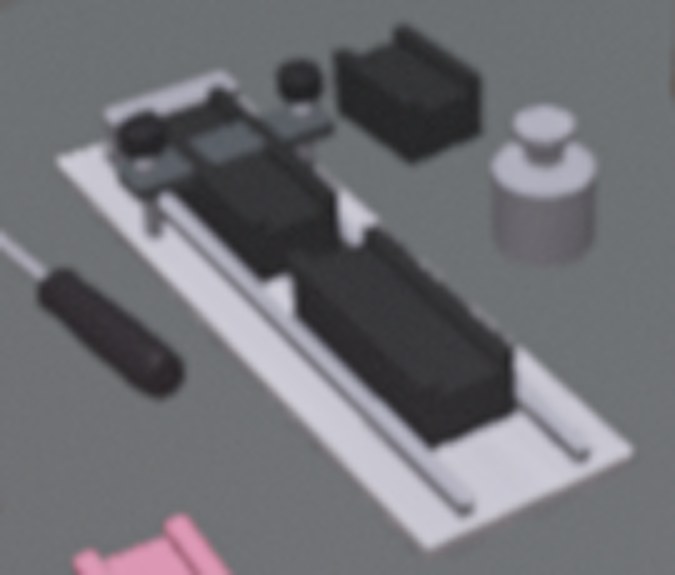

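View pics/gau1s.png

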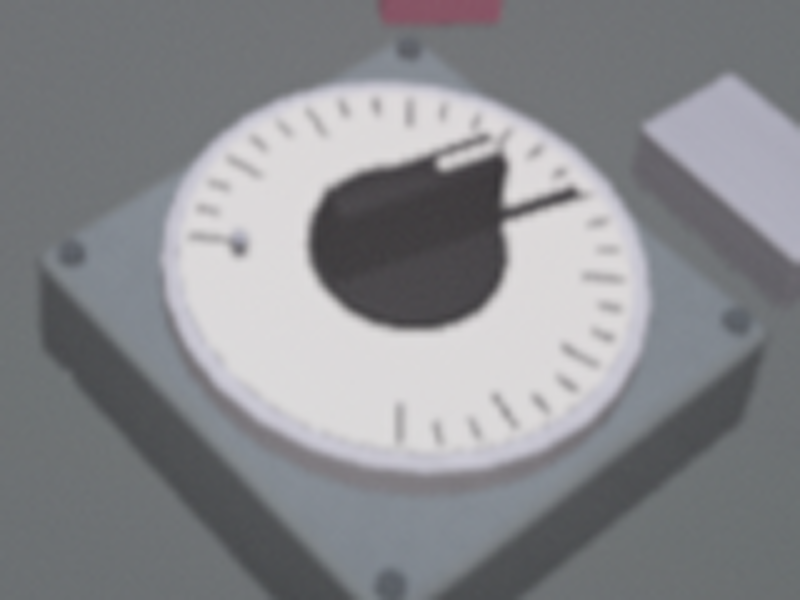

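```bash
python3 - <<'E'
from h import *
np.set_printoptions(precision=4,suppress=True)
c=cam("scene"); s=cam("side")
S=lambda x,y,z:onz(c,310+x/5,200+y/5,z)
D=lambda x,y,z:onz(s,200+x/5,110+y/5,z)
print("bed scene"); B=[S(195,40,.012),S(37,160,.012),S(545,718,.012),S(708,565,.012)]
for b in B: print(b)
B=np.array(B); print("ctr",B.mean(0), "len",np.linalg.norm(B[1]-B[2]),np.linalg.norm(B[0]-B[3]),"w",np.linalg.norm(B[0]-B[1]),np.linalg.norm(B[3]-B[2]))
d=(B[2]+B[3]-B[0]-B[1])[:2]; print("yaw",np.degrees(np.arctan2(d[1],d[0])))
Bs=np.array([D(632,450,.012),D(428,548,.012),D(60,160,.012),D(225,70,.012)]); print("bed side",Bs,Bs.mean(0))
d=(Bs[2]+Bs[3]-Bs[0]-Bs[1])[:2]; print("yaw",np.degrees(np.arctan2(d[1],d[0])))
# dial
for n,k,(x0,y0,x1,y1) in (("scene",c,(230,90,345,190)),("side",s,(290,230,450,350))):
    im=k["image"][y0:y1,x0:x1]; m=(im.min(2)>(195 if n=="scene" else 165)).astype(np.uint8)
    cs=max(cv2.findContours(m,0,1)[0],key=cv2.contourArea)
    P=np.array([onz(k,x+x0+.0,y+y0,.070)[:2] for x,y in cv2.convexHull(cs)[:,0]])
    (cx,cy),r=cv2.minEnclosingCircle(P.astype(np.float32)); print(n,"dial",cx,cy,r)
G=lambda x,y,z:onz(c,230+x/6,90+y/6,z)
H=lambda x,y,z:onz(s,290+x/5,230+y/5,z)
print("box",G(365,100,.055),G(80,285,.055),G(318,505,.055),G(608,300,.055))
print("tip",G(205,315,.071),H(578,192,.071)); print("pin",G(461,257,.074),H(238,245,.074)); print("zero mark",G(480,265,.07),H(205,238,.07))
print("white line end",G(267,227,.114),G(315,210,.114), H(487,137,.114),H(438,165,.114))
# loose
print("loose top sc",S(148,160,.052),S(215,105,.052),S(380,275,.052)); print("loose bottom front",S(305,357,.012))
print("side top", D(513,355,.052),D(370,235,.052),D(300,270,.052)); print("bot",D(430,445,.012))
print("clamp top sc",S(355,405,.052),S(430,325,.052)); print("side",D(335,200,.052),D(265,275,.012),D(335,250,.012))
E
```

```text
bed scene
[0.4991 0.0558 0.012 ]
[0.607  0.0494 0.012 ]
[0.6292 0.4054 0.012 ]
[0.5233 0.4132 0.012 ]
ctr [0.5647 0.231  0.012 ] len 0.3566539926674051 0.3581376883512123 w 0.10804965104470107 0.10619886027948057
yaw 86.26965559691399
bed side [[0.6042 0.0427 0.012 ]
 [0.4956 0.0485 0.012 ]
 [0.5203 0.4042 0.012 ]
 [0.6359 0.427  0.012 ]] [0.564  0.2306 0.012 ]
yaw 85.6401445867162
scene dial 0.48347899317741394 -0.2090074121952057 0.08214420080184937
side dial 0.4820827543735504 -0.21220995485782623 0.08167871832847595
box [ 0.3999 -0.2881  0.055 ] [ 0.5715 -0.2939  0.055 ] [ 0.5709 -0.1222  0.055 ] [ 0.3995 -0.1157  0.055 ]
tip [ 0.5465 -0.2281  0.071 ] [ 0.5491 -0.2304  0.071 ]
pin [ 0.4413 -0.17    0.074 ] [ 0.4404 -0.1755  0.074 ]
zero mark [ 0.4361 -0.163   0.07  ] [ 0.436  -0.1639  0.07  ]
white line end [ 0.5122 -0.217   0.114 ] [ 0.4905 -0.2096  0.114 ] [ 0.511  -0.2167  0.114 ] [ 0.4898 -0.215   0.114 ]
loose top sc [0.5796 0.1019 0.052 ] [0.5344 0.1033 0.052 ] [0.5421 0.221  0.052 ]
loose bottom front [0.5845 0.2167 0.012 ]
side top [0.5738 0.0896 0.052 ] [0.577  0.2025 0.052 ] [0.5358 0.1999 0.052 ]
bot [0.5359 0.1016 0.012 ]
clamp top sc [0.5975 0.2562 0.052 ] [0.5437 0.254  0.052 ]
side [0.5806 0.2365 0.052 ] [0.5484 0.2537 0.012 ] [0.587  0.2497 0.012 ]
```

```bash
python3 -m pendant '[[1,-46.8,-22.2,0,0],[1,-46.8,-22.2,0,0],[1,-46.8,-22.2,0,0],[1,-46.8,-22.2,0,0],[1,-46.8,-22.2,0,0],[1,-46.8,-22.2,0,0],[1,-46.8,-22.2,0,0],[1,-46.8,-22.2,0,0],[1,-46.8,-22.2,0,0],[1,-46.8,-22.2,0,0]]'
python3 -m pendant '[[1,0,0,0,9.65],[1,0,0,0,9.65],[1,0,0,0,9.65],[1,0,0,0,9.65],[1,0,0,0,9.65],[1,0,0,0,9.65],[1,0,0,0,9.65],[1,0,0,30,0],[1,0,0,0,0]]'
cat >> h.py <<'E'
def st():
    s=arm.read_state(); M=R.from_quat(s["orientation"]).as_matrix()
    print("t",s["t"],"tcp",s["tool_pos"].round(4),"toolY",np.degrees(np.arctan2(M[1,1],M[0,1])).round(2),"tilt",M[:,2].round(4),"F",s["force"].round(2),"T",s["wrist_torque"].round(2),"w",round(s["width"],3),"j",s["joints"].round(3)); return s,M
def delta(x,y,z):
    s,M=st(); print("tool delta mm",(1000*M.T@(np.array([x,y,z])-s["tool_pos"])).round(1))
E
python3 - <<'E'
from h import *
delta(.5525,.065,.026)
c=cam("wrist"); cv2.imwrite("pics/w1.png",c["image"][:,:,::-1])
# black pixels -> bed axes
k=cam("scene"); S=lambda x,y,z:onz(k,310+x/5,200+y/5,z)
print("weight top",S(150,465,.072),"driver",S(470,215,.02),S(615,330,.02))
E
```

```text
t: 1.6
tool_pos: [0.5546, 0.0639, 0.2314]
orientation: [0.227, 0.974, 0.0, 0.0]
force: [0.1, 0.7, 0.3]
width: -0.005
t: 2.72
tool_pos: [0.5524, 0.0653, 0.1997]
orientation: [0.73, 0.684, -0.002, -0.001]
force: [-0.4, -0.4, -0.3]
width: 0.002
t 2.725 tcp [0.5524 0.0653 0.1997] toolY -3.71 tilt [-3.7e-03 -5.0e-04 -1.0e+00] F [-0.36 -0.38 -0.25] T [0.01 0.07 0.05] w 0.002 j [ 0.118  0.306  0.     1.268 -0.     1.753]
tool delta mm [ -0.2   0.8 173.7]
weight top [0.68977219 0.21556056 0.072     ] driver [0.47373927 0.22393856 0.02      ] [0.46882347 0.31214805 0.02      ]
```

View pics/w1.png

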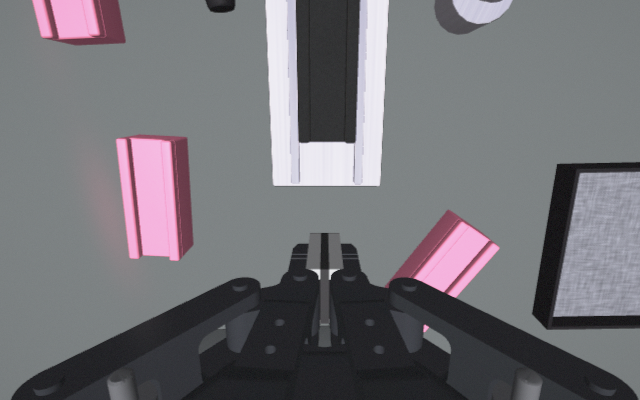

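The wrist view shows the black loose piece centred ahead of the fingers, with its rear end at about (328,140) and the pink pieces well off to the sides. I'll measure its rear end, then descend.

```bash
python3 - <<'E'
from h import *
c=cam("wrist")
print("rear top",onz(c,328,141,.044),"ridges",onz(c,298,141,.052),onz(c,357,141,.052),"bed end",onz(c,273,186,.012),onz(c,381,186,.012), "pink",onz(c,497,243,.04),onz(c,385,280,.04))
E
python3 -m pendant '[[1,0,0,50,0],[1,0,0,50,0],[1,0,0,40,0],[1,0,0,20,0],[1,0,0,13.5,0],[1,0,0,0,0]]'; python3 -c "
from h import *
st(); c=cam('wrist'); cv2.imwrite('pics/w2.png',c['image'][:,:,::-1]);c=cam('side'); crop(c,180,90,360,240,4,'pics/s2.png')"
```

```text
rear top [0.56063419 0.09804744 0.044     ] ridges [0.53444639 0.1006619  0.052     ] [0.58589653 0.09731197 0.052     ] bed end [0.50133251 0.05208258 0.012     ] [0.61234334 0.04486825 0.012     ] pink [ 0.72125546 -0.01339998  0.04      ] [ 0.61002496 -0.0471877   0.04      ]
t: 3.62
tool_pos: [0.5538, 0.0655, 0.0278]
orientation: [0.73, 0.684, -0.0, -0.0]
force: [1.0, -0.1, -0.2]
width: -0.003
t 3.625 tcp [0.5538 0.0655 0.0278] toolY -3.72 tilt [-3.e-04 -1.e-04 -1.e+00] F [ 1.01 -0.09 -0.24] T [-0.    0.03 -0.01] w -0.003 j [ 0.118  0.436 -0.277  0.857 -0.     1.753]
```

View pics/w2.png

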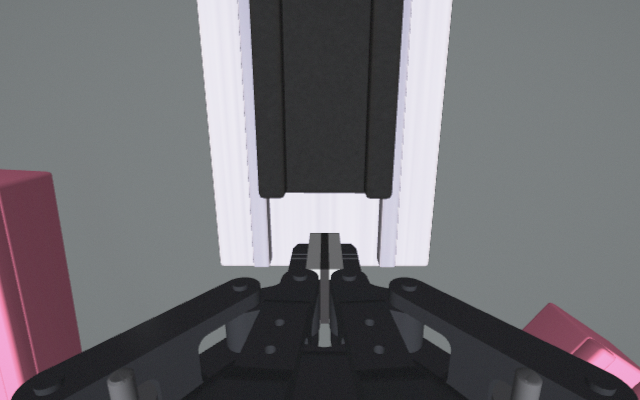

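View pics/s2.png

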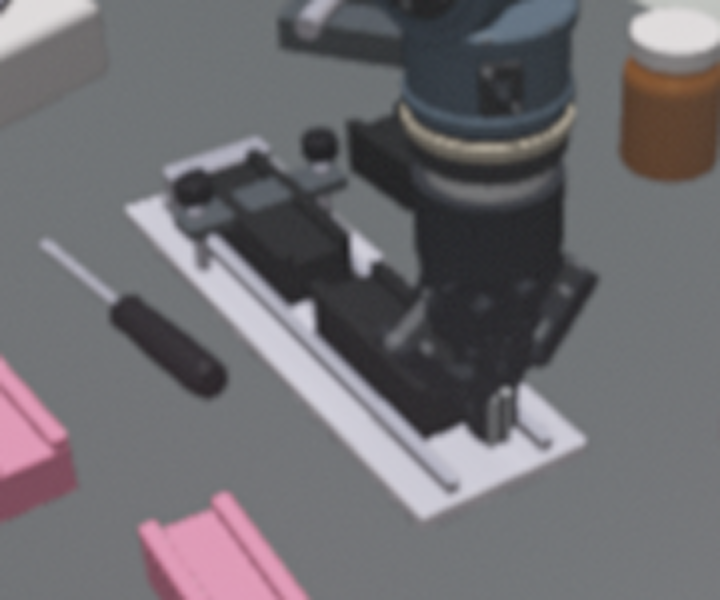

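The fingers sit centred behind the piece, about 20 mm short of its rear face (wrist row 195). I'll push now.

```bash
python3 -m pendant '[[1,10,0,0,0],[1,7,0,0,0],[1,4,0,0,0],[1,4,0,0,0],[1,4,0,0,0],[1,4,0,0,0],[1,4,0,0,0],[1,4,0,0,0],[1,0,0,0,0]]'; python3 -m pendant '[[1,4,0,0,0],[1,4,0,0,0],[1,0,0,0,0]]'; python3 -c "
from h import *
st(); c=cam('side'); crop(c,180,90,360,240,4,'pics/s3.png')
c=cam('scene'); crop(c,310,200,460,345,5,'pics/c3.png')"
```

```text
t: 4.85
tool_pos: [0.5565, 0.1062, 0.0281]
orientation: [0.73, 0.684, -0.0, 0.0]
force: [0.4, -2.8, 2.4]
width: 0.002
t: 5.22
tool_pos: [0.5569, 0.1143, 0.0279]
orientation: [0.73, 0.684, -0.0, 0.0]
force: [0.3, -3.2, 1.6]
width: 0.0
t 5.225 tcp [0.5569 0.1143 0.0279] toolY -3.72 tilt [ 2.e-04 -3.e-04 -1.e+00] F [ 0.33 -3.22  1.59] T [-0.63 -0.03  0.02] w 0.0 j [ 0.203  0.451 -0.25   0.869 -0.     1.838]
```

View pics/s3.png

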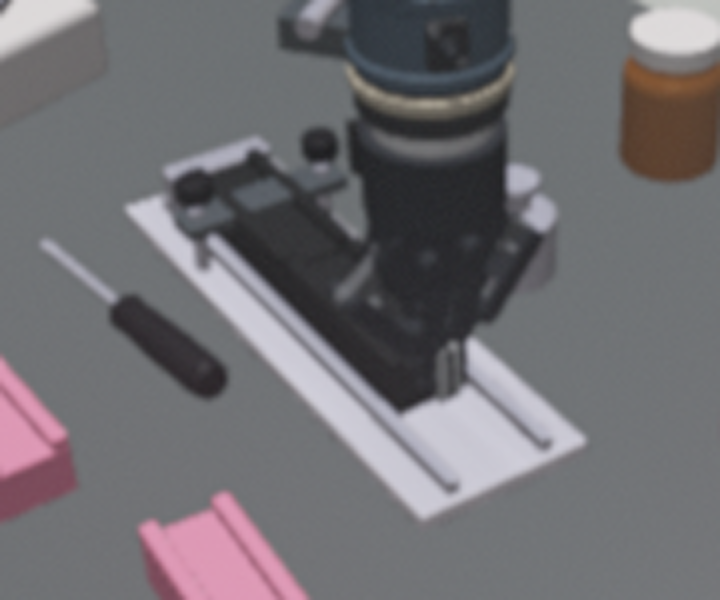

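View pics/c3.png

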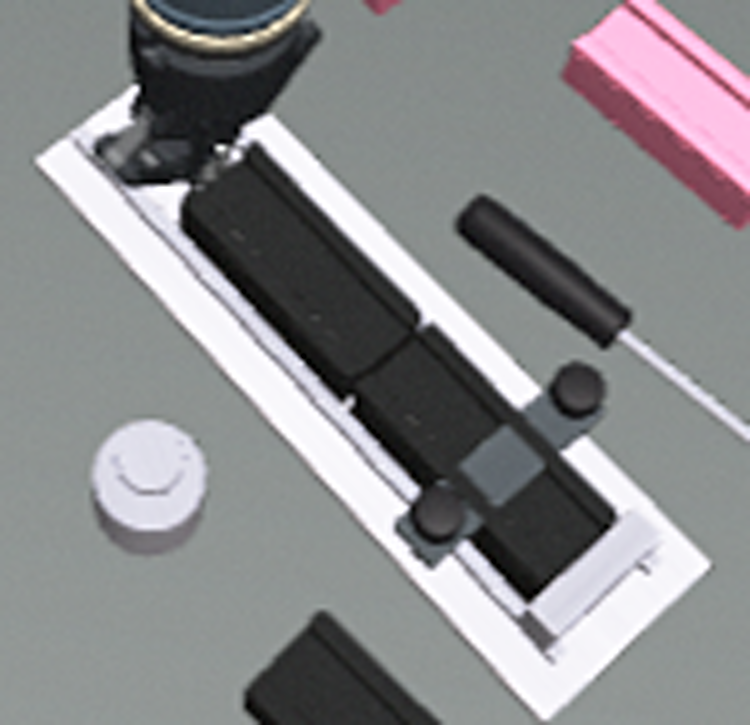

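A gap of a few mm is left (dark line from crop (350,383) to (415,330)), and the pushing force is only 3 N. I'll carry on in small steps.

```bash
python3 -m pendant '[[1,2,0,0,0],[1,2,0,0,0],[1,0,0,0,0]]';python3 -m pendant '[[1,1,0,0,0],[1,1,0,0,0],[1,0,0,0,0]]'; python3 -m pendant '[[1,1,0,0,0],[1,0,0,0,0]]'
```

```text
t: 5.7
tool_pos: [0.557, 0.1178, 0.0278]
orientation: [0.73, 0.684, -0.0, 0.0]
force: [0.5, -5.0, 4.0]
width: -0.002
t: 6.08
tool_pos: [0.557, 0.1179, 0.0278]
orientation: [0.73, 0.683, -0.002, 0.002]
force: [0.5, -15.4, 5.8]
width: -0.0
t: 6.32
tool_pos: [0.557, 0.1179, 0.0279]
orientation: [0.731, 0.683, -0.002, 0.002]
force: [-0.5, -18.9, 8.1]
width: -0.0
```

It has butted: the TCP stalls at y=0.118 and the force has risen to 19 N. I'll back off gently, lift and check.

```bash
python3 -m pendant '[[1,-2,0,0,0],[1,-4,0,0,0],[1,-15,0,0,0],[1,-20,0,0,0],[1,0,0,-50,0],[1,0,0,-60,0],[1,0,0,-60,0],[1,0,0,0,0]]'; python3 -c "
from h import *
st(); c=cam('side'); crop(c,180,90,360,240,4,'pics/s4.png')
c=cam('scene'); crop(c,310,200,460,345,5,'pics/c4.png')
c=cam('wrist'); cv2.imwrite('pics/w4.png',c['image'][:,:,::-1])"
```

```text
t: 7.32
tool_pos: [0.5569, 0.0797, 0.2027]
orientation: [0.73, 0.684, 0.003, 0.002]
force: [1.0, 0.2, -0.2]
width: -0.001
t 7.325 tcp [0.5569 0.0797 0.2027] toolY -3.76 tilt [ 0.0082  0.0012 -1.    ] F [ 1.02  0.21 -0.22] T [0.01 0.01 0.03] w -0.001 j [0.142 0.307 0.009 1.264 0.    1.779]
```

View pics/s4.png

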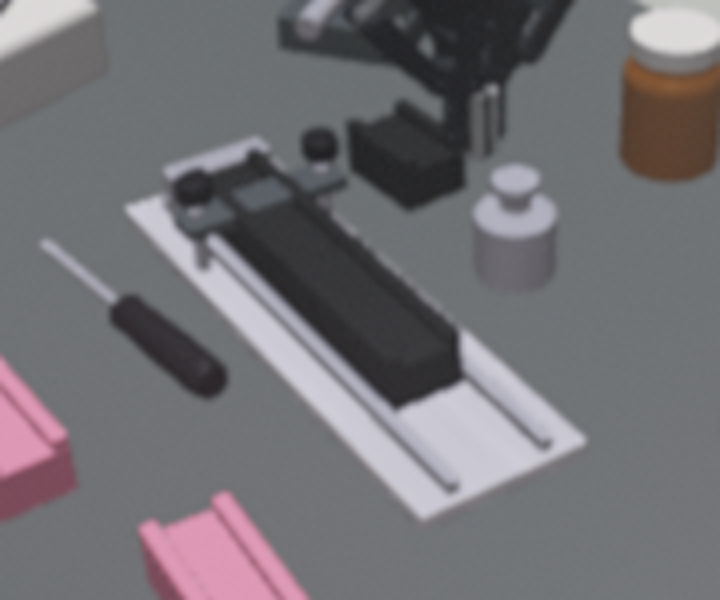

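View pics/c4.png

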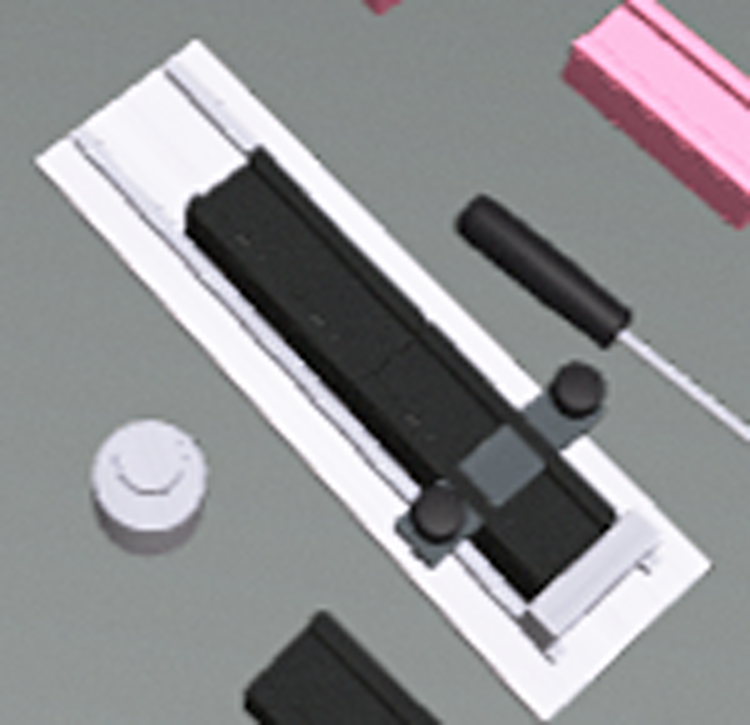

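View pics/w4.png

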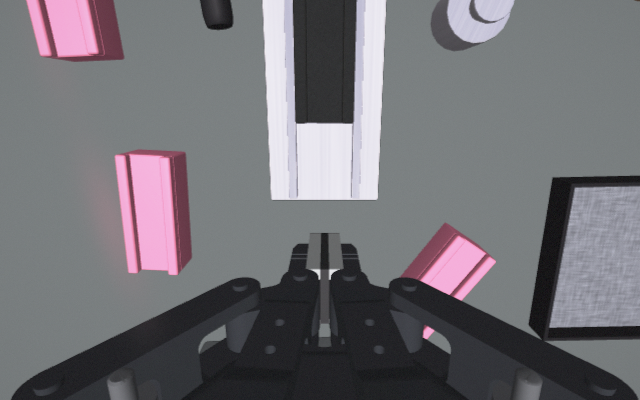

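The pieces are butted: only a hairline seam remains (crop (392,360)), and the driver, weight and offcut are unmoved. Next is the gauge, where the pointer is at about -16° in world, the zero mark at 135°, so it needs about 151° anticlockwise.

```bash
python3 -m pendant '[[0,-49,-9.1,0,0],[0,-49,-9.1,0,0],[0,-49,-9.1,0,0],[0,-49,-9.1,0,0],[0,-49,-9.1,0,0],[0,-49,-9.1,0,0],[0,0,0,0,0]]'; python3 -m pendant '[[0,0,0,0,-9.7],[0,0,0,0,-9.7],[0,0,0,0,-9.7],[0,0,0,0,-9.7],[0,0,0,0,-9.7],[0,0,0,0,-9.7],[0,0,0,0,-9.7],[0,0,0,0,-9.7],[0,0,0,0,0]]';python3 -c "
from h import *
delta(.4828,-.2106,.2); c=cam('wrist'); cv2.imwrite('pics/w5.png',c['image'][:,:,::-1])
print(proj(c,[.4828,-.2106,.114]),proj(c,[.5478,-.2293,.071]))"
```

```text
t: 8.35
tool_pos: [0.4791, -0.2121, 0.196]
orientation: [0.731, 0.682, -0.001, -0.001]
force: [-0.5, 0.6, 0.4]
width: 1.0
t: 9.48
tool_pos: [0.4805, -0.2086, 0.1966]
orientation: [0.14, 0.99, 0.0, -0.001]
force: [0.2, 0.6, 0.0]
width: 1.003
t 9.475 tcp [ 0.4805 -0.2086  0.1966] toolY 73.85 tilt [-0.0022  0.0011 -1.    ] F [0.21 0.63 0.01] T [-0.   -0.   -0.04] w 1.003 j [-0.41   0.252 -0.085  1.237  0.    -0.128]
tool delta mm [-2.8 -1.3 -3.4]
[322.05302028 202.1293413 ] [322.58505877 261.23908261]
```

View pics/w5.png

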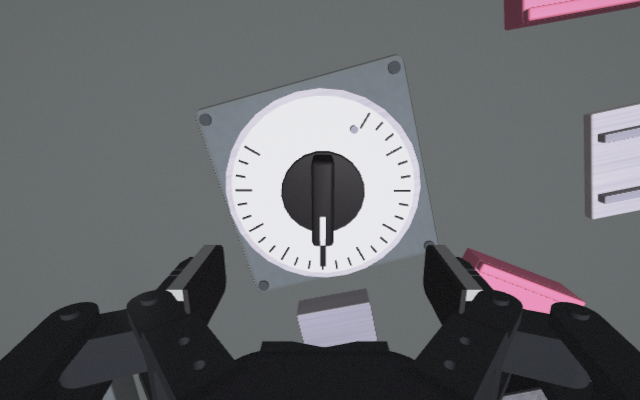

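The bar is lined up vertically in the wrist view (322, 155–245), midway between the fingers. I'll descend and grip.

```bash
python3 -m pendant '[[0,-2.8,-1.3,40,0],[0,0,0,35,0],[0,0,0,20,0],[0,0,0,11,0],[0,0,0,0,0]]'; python3 -c "
from h import *
delta(.4828,-.2106,.087); c=cam('side'); crop(c,270,190,450,340,4,'pics/s6.png')"
```

```text
t: 10.15
tool_pos: [0.483, -0.2112, 0.0913]
orientation: [0.141, 0.99, 0.0, -0.001]
force: [0.7, -0.6, 0.3]
width: 1.007
t 10.15 tcp [ 0.483  -0.2112  0.0913] toolY 73.8 tilt [-1.3e-03  5.0e-04 -1.0e+00] F [ 0.74 -0.6   0.31] T [-0.    0.   -0.05] w 1.007 j [-0.412  0.329 -0.262  0.981 -0.    -0.129]
tool delta mm [0.3 0.5 4.3]
```

View pics/s6.png

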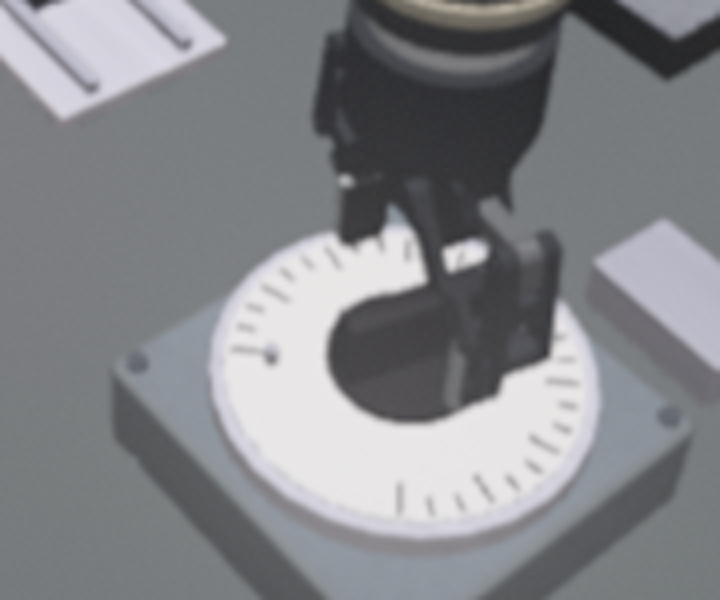

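```bash
python3 -m pendant '[[0,0,0,4,0],[1,0,0,0,0],[1,0,0,0,0],[1,0,0,0,0],[1,0,0,0,0],[1,0,0,0,0],[1,0,0,0,0]]'; python3 -m pendant '[[1,0,0,0,-9],[1,0,0,0,-9],[1,0,0,0,-9],[1,0,0,0,0]]'; python3 -c "
from h import *
st(); c=cam('scene'); crop(c,220,70,350,190,5,'pics/c7.png'); c=cam('side'); crop(c,270,190,450,340,4,'pics/s7.png')"
```

```text
t: 11.08
tool_pos: [0.4836, -0.211, 0.0882]
orientation: [0.14, 0.99, 0.0, 0.0]
force: [0.4, 5.6, 5.7]
width: 0.173
t: 11.58
tool_pos: [0.4836, -0.211, 0.0882]
orientation: [-0.096, 0.995, 0.0, 0.0]
force: [-0.3, 4.2, 5.6]
width: 0.173
t 11.575 tcp [ 0.4836 -0.211   0.0882] toolY 101.03 tilt [ 6.e-04  6.e-04 -1.e+00] F [-0.33  4.23  5.62] T [ 0.83 -0.    0.05] w 0.173 j [-0.412  0.331 -0.268  0.972  0.001 -0.604]
```

View pics/s7.png

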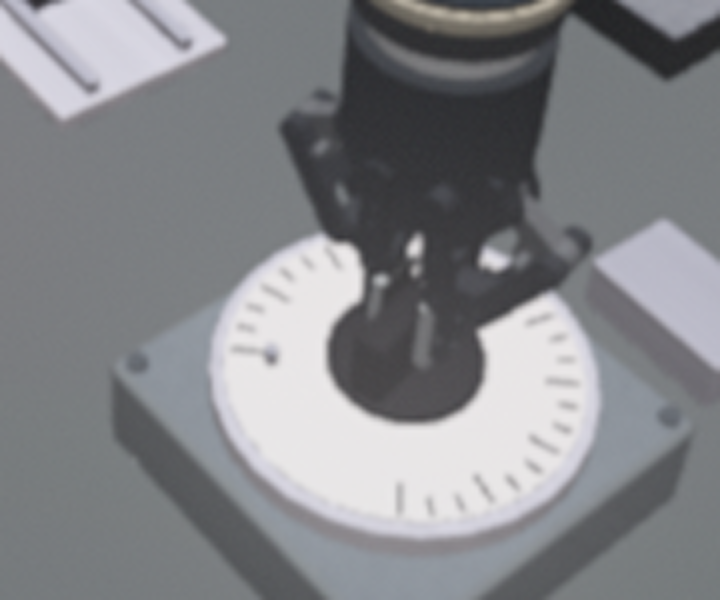

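The bar is gripped and turning with the tool. Carrying on.

```bash
python3 -m pendant '[[1,0,0,0,-10],[1,0,0,0,-10],[1,0,0,0,-10],[1,0,0,0,-10],[1,0,0,0,-10],[1,0,0,0,-10],[1,0,0,0,-10],[1,0,0,0,-10],[1,0,0,0,-10],[1,0,0,0,-10]]';  python3 -m pendant '[[1,0,0,0,-8],[1,0,0,0,-5],[1,0,0,0,0]]'; python3 -c "
from h import *
st(); c=cam('side'); crop(c,270,190,450,340,4,'pics/s8.png');c=cam('wrist'); cv2.imwrite('pics/w8.png',c['image'][:,:,::-1])"
```

```text
t: 12.92
tool_pos: [0.4837, -0.211, 0.0882]
orientation: [0.825, -0.565, 0.0, -0.001]
force: [-0.3, 4.5, 5.5]
width: 0.175
t: 13.3
tool_pos: [0.4837, -0.2109, 0.0882]
orientation: [0.883, -0.47, 0.0, -0.001]
force: [0.0, 3.7, 4.8]
width: 0.17
t 13.3 tcp [ 0.4837 -0.2109  0.0882] toolY -146.02 tilt [ 8.e-04  8.e-04 -1.e+00] F [0.01 3.71 4.84] T [ 1.08 -0.01  0.07] w 0.17 j [-4.120e-01  3.310e-01 -2.680e-01  9.720e-01  1.000e-03 -2.576e+00]
```

View pics/s8.png

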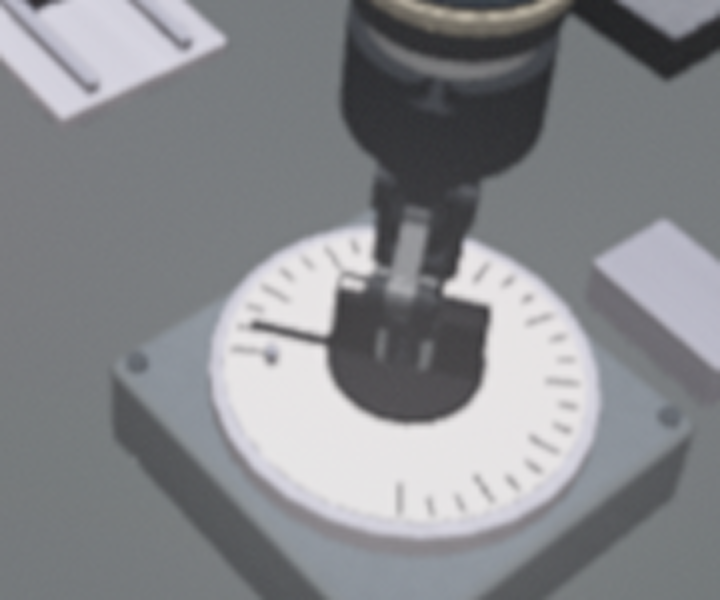

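View pics/w8.png

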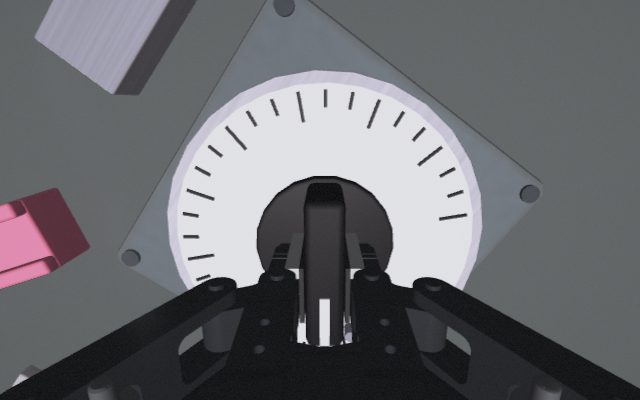

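The pointer tip (side crop (255,325)) is just short of the pin (271,354), so there are about 10° to go. I'll go in small steps and watch the moment about z.

```bash
for i in 1; do :; done; python3 -m pendant '[[1,0,0,0,-4],[1,0,0,0,-3],[1,0,0,0,0]]'; python3 -c "
from h import *
st()";  python3 -m pendant '[[1,0,0,0,-2],[1,0,0,0,-2],[1,0,0,0,0]]'; python3 -c "
from h import *
st(); c=cam('side'); crop(c,270,190,450,340,4,'pics/s9.png')"
```

```text
t: 13.78
tool_pos: [0.4836, -0.2109, 0.0882]
orientation: [0.91, -0.415, 0.0, -0.001]
force: [-0.1, 5.2, 5.6]
width: 0.18
t 13.775 tcp [ 0.4836 -0.2109  0.0882] toolY -139.05 tilt [ 8.e-04  8.e-04 -1.e+00] F [-0.15  5.18  5.64] T [ 1.07 -0.06  0.04] w 0.18 j [-4.120e-01  3.310e-01 -2.680e-01  9.720e-01  1.000e-03 -2.697e+00]
t: 14.15
tool_pos: [0.4836, -0.2109, 0.0882]
orientation: [0.923, -0.384, 0.0, -0.001]
force: [0.8, 4.8, 6.1]
width: 0.178
t 14.15 tcp [ 0.4836 -0.2109  0.0882] toolY -135.16 tilt [ 8.0e-04  1.1e-03 -1.0e+00] F [0.75 4.82 6.1 ] T [ 1.17 -0.08 -0.98] w 0.178 j [-4.120e-01  3.310e-01 -2.680e-01  9.720e-01  1.000e-03 -2.766e+00]
```

View pics/s9.png

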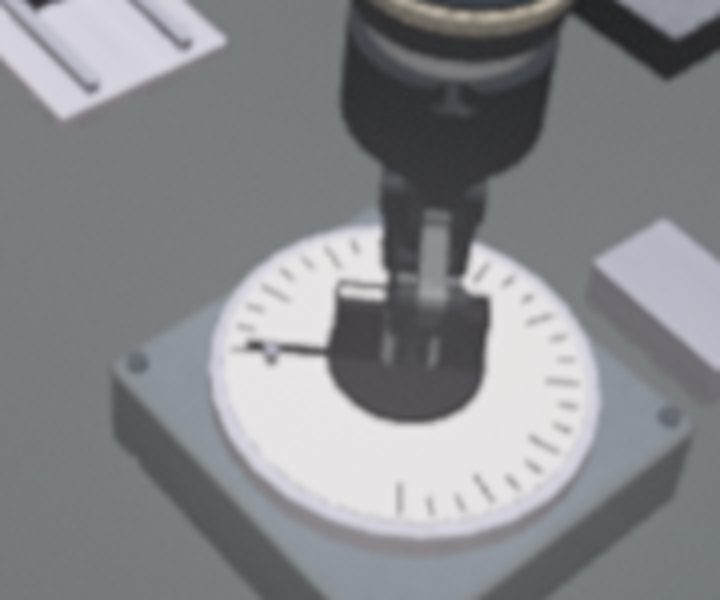

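The moment about z has jumped to -1 N m and the pointer is over the pin, so it is at the stop. I'll press slightly, release, lift and check.

```bash
python3 -m pendant '[[1,0,0,0,-1],[1,0,0,0,0],[0,0,0,0,0],[0,0,0,0,0],[0,0,0,0,0],[0,0,0,0,0],[0,0,0,0,0],[0,0,0,0,0]]'; python3 -m pendant '[[0,0,0,-15,0],[0,0,0,-30,0],[0,0,0,-50,0],[0,0,0,-50,0],[0,0,0,0,0]]'; python3 -c "
from h import *
st(); c=cam('side'); crop(c,270,190,450,340,4,'pics/s10.png');c=cam('wrist'); cv2.imwrite('pics/w10.png',c['image'][:,:,::-1])"
```

```text
t: 15.2
tool_pos: [0.4834, -0.2114, 0.0878]
orientation: [0.927, -0.376, -0.0, 0.0]
force: [-0.4, 0.3, -0.3]
width: 1.004
t: 15.82
tool_pos: [0.4852, -0.2122, 0.2379]
orientation: [0.927, -0.376, 0.004, 0.0]
force: [0.8, 0.5, -0.1]
width: 1.004
t 15.825 tcp [ 0.4852 -0.2122  0.2379] toolY -134.12 tilt [ 0.0072 -0.0033 -1.    ] F [ 0.79  0.45 -0.11] T [ 0.01 -0.05 -0.04] w 1.004 j [-0.412  0.238  0.003  1.328 -0.    -2.784]
```

View pics/s10.png

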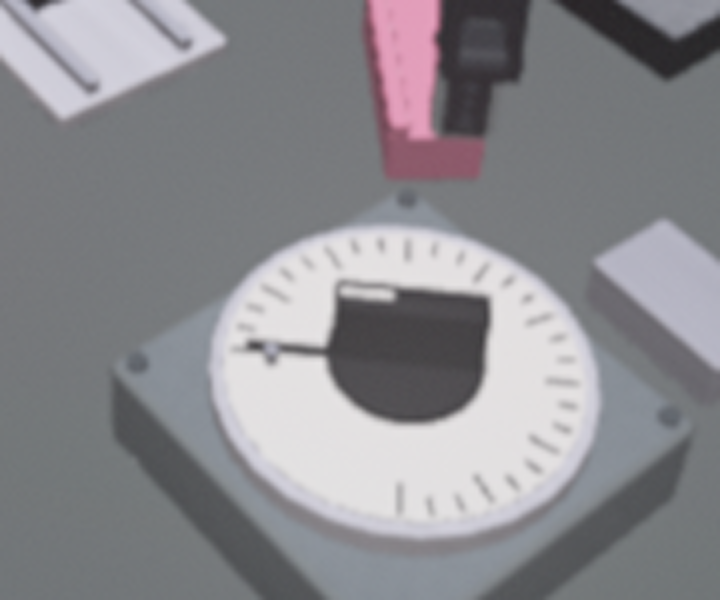

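View pics/w10.png

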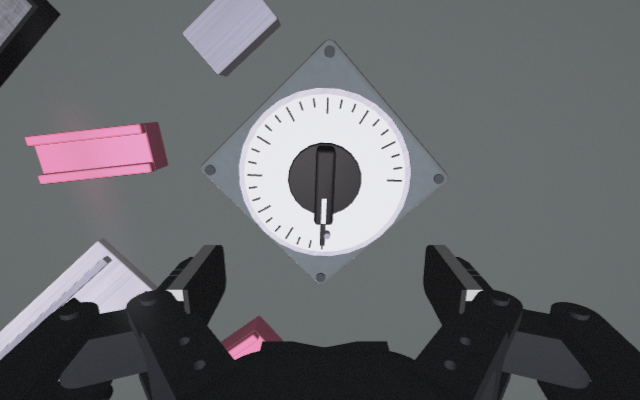

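```bash
python3 -c "
from h import *
c=cam('wrist'); crop(c,270,130,380,270,5,'pics/w11.png')
C=onz(c,330,50,.055),onz(c,320,277,.055),onz(c,210,170,.055),onz(c,438,179,.055)
d=C[1]-C[0]; print('diag',np.degrees(np.arctan2(d[1],d[0]))); d=C[3]-C[2]; print(np.degrees(np.arctan2(d[1],d[0]))+90,np.degrees(np.arctan2(d[1],d[0]))-90)
a,b=onz(c,325,140,.114),onz(c,323,224,.114)
g=cam('scene');cv2.imwrite('pics/c11.png',g['image'][:,:,::-1])"
```

```text
diag 133.40047948649044
-46.44268960422664 -226.44268960422664
```

View pics/w11.png

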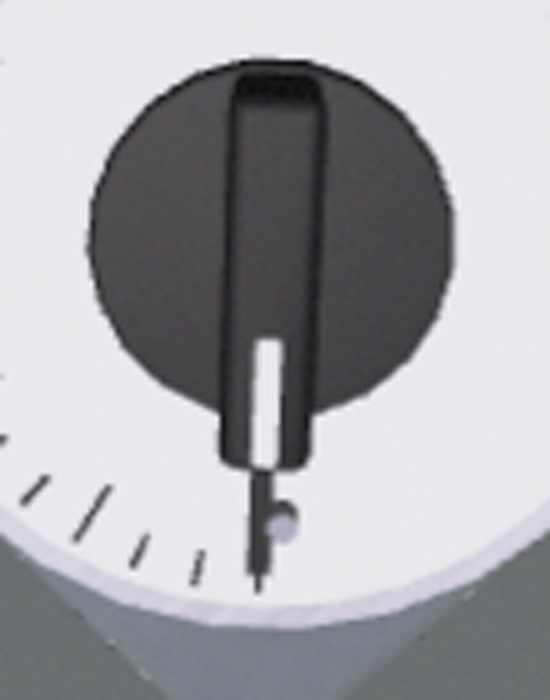

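View pics/c11.png

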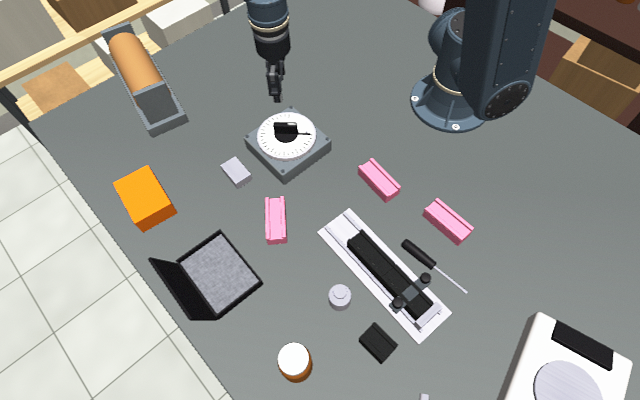

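The pointer lies on the zero mark and against the pin (wrist crop (258,560)). The lengths are still butted in the scene view, the other things look to be where they started, and the gripper is clear. Handing in.

```bash
python3 -c "
from bench import arm
print(arm.finish_job())"
```

```text
the job is handed in; nothing more can be done
None
```

I closed the gap first, then turned the gauge back to zero, and handed the job in at about 16 s of the 61 s allowed.

- **Loose length:** I pushed it along its channel from behind with the fingers shut. It stalled against the clamped length at about 19 N. After backing off, the overhead picture shows only a hairline seam.
- **Peak gauge:** I turned the knob about 151° anticlockwise in a single grasp, until the moment about its axis jumped to about 1 N m at the stop. After release, the close-up shows the pointer on the zero mark and against the pin. An estimate of the gauge's diagonal read 133.4° against the expected 135°. That is within picture error and did not affect the pointer check.
- **Rest of the bench:** By eye, nothing else moved in the last overhead picture, and the gripper was open and clear. I did not measure the other objects' positions again.

No check failed.

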